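# Screw the warm-air elbow into the boot warmer and set it to the front

## Task

Screw the loose grey elbow into the round collar on the boot warmer tray: press it gently down against the collar's spring, find where its lugs drop in, turn it clockwise until it is fully home and firm, then keep turning it, now stiffly together with the collar, until its outlet points straight at the tray's front edge along the black pointer rib. Let go and leave it standing there. Be gentle with the plastic thread, and do not disturb the bowl, the key or the shoehorn.

Things in the scene. Friction and masses are not known exactly. Their poses are not given: they have to be found in the camera images.
- elbow: Loose grey plastic elbow, 98.5 mm tall, 160 to 240 g, standing upright on its spigot at the start. Origin: centre of the spigot's foot; z up, +x the way the outlet points. Spigot 38 mm across to z = 23.5 mm, flange 66 mm across to z = 28.5, round body 44 mm across to z = 63.5 mm, grip tab above.
- tab (a point): Where to hold the elbow, 84 mm above its foot, on its axis: the flat-sided grip tab on top, 16 mm thick (along the elbow's y), 44 mm long (x), from 63.5 to 98.5 mm above the foot. Hold it firmly (60 N or more) across the 16 mm.
- lug (a point): Tip of one of two round lugs, 6 mm thick, that stick out sideways from the spigot along the elbow's +x and -x to 24.7 mm from its axis, centres 5 mm above the foot. Going in, a lug can catch on the side of a notch; ease the elbow round until it is free.
- outlet (a point): The centre of the open end of the elbow's outlet tube (31 mm across): 60 mm along +x and 46 mm up from the elbow's origin.
- tray: Fixed ribbed grey boot warmer tray, 240 (x) by 340 (y) by 28 mm high. Origin: centre of its underside, z up. Its front edge, with the rocker switch, faces -x of the tray. A black raised pointer rib 50 mm long runs from the collar towards the front edge.
- port (a point): On the collar's axis at the tray's top face; same axes as the tray. Heights of the elbow's foot above this point: 24 mm with the lugs lying on the rim; about 20 mm where it meets a spring plunger in the bore (3.5 N, then 0.34 N more per mm); 10 mm with the lugs at the bottom of the notches (only then can it be screwed on); 6 to 8 mm fully home.
- rim (a point): Centre of the collar's rim, 26 mm above the port. The grey collar is 64 mm outside, bore 41 mm, with two opposite 21 degree notches in the rim that pass the lugs. From them tracks run clockwise (from above), falling 4 mm, to end stops 0.66 rad past the notch centres. The collar swivels only stiffly (0.45 N m); its start angle is not reported.
- front (a point): Front end of the black pointer rib, 85 mm from the collar's axis towards the tray's front. The lugs meet the end stops with the outlet still 0.20 to 0.90 rad anticlockwise of this, so they drop in when it is 0.86 to 1.56 rad (0.05 either way) anticlockwise of it. From the stops on, the elbow drags the collar round. Turning back unscrews it. Press with 8 to 12 N; 50 N harms it.
- bowl: White porcelain trinket bowl, 90 mm across, 40 mm high, loose; origin at the centre of its underside. Leave alone.
- key: Brass door key with a ring, about 80 mm long, 4 mm thick, lying flat along its x; origin at the centre of its round bow. Leave alone.
- shoehorn: Stainless steel shoehorn, about 220 mm long (x), 42 mm wide, lying flat; origin near its middle. Leave alone.
There are look-alikes about, which are no part of the job. What is meant by the elbow is not blue or pink, and is the larger of those in its own colour.

How it is judged:
By the outcome, as a careful person would: the job done as asked, in the order asked, and still so for the second after the job is handed in, with the robot touching nothing.
It also fails if it takes over 67 s, if anything falls off the work surface, if the arm or the gripper's body presses on something with over 40 N, if the wrist force passes 120 N, or if a joint passes its speed limit or range.

## Robot

A 7-joint arm with a two-finger parallel gripper is mounted at the origin on the work surface. World frame = base frame: x ahead of the robot, y to its left, z up, the work surface at z = 0. Lengths are in m, angles in degrees, forces in N, time in s.
With the tool pointing down it reaches from about 0.35 to 0.775 m from the base axis. Payload 3.1 kg.
Tool frame: the origin (TCP) lies at the very end of the fingers, on their centre line; the grasp point (between the pads) lies 19 mm behind it; z points along the fingers, y is the direction in which the jaws open and shut (so a half turn about z gives the same grasp; the last joint's range is limited). The gripper opens to 85 mm and grips with 20 to 120 N. Pads are 22 mm wide; open, the fingers measure 114 mm over their backs; the gripper's body (76 mm by 85 mm) begins 54 mm behind the grasp point. The pads swing forward as they close: fully open they stand 13 mm farther back than shut.
Start: joints at [64.761, 17.813, 0.802, 86.603, -0.252, 75.585, -1.558], TCP at [0.214, -0.507, 0.231] pointing down, gripper open.
Joint ranges: [-154.91, 154.91], [-16.99, 109.72], [-72.82, 74.43], [7.12, 147.25], [-82.49, 262.49], [11.32, 116.49], [-174.64, 174.64]. Speed limits (degrees/s): [159.86, 159.86, 180, 180, 180, 180, 180].

## Interface

Orientations are given as a 3x3 rotation matrix whose columns are the frame's x, y, z axes.
In Python, from station import monitor, viewer, order, models gives the robot as it stands.
- The arm moves only by the shell command python3 -m creep 'ROWS' [OPENING] [FORCE]. ROWS is JSON, a list of rows, each an object of numbers: "x", "y", "z": the shift along the tool's x, y, z in cm; "turn": the turn about the tool's z in rad. In form: [{"x": .., "y": .., "z": .., "turn": ..}, ...]. A call has 1 to 5 rows; each row shifts and turns the commanded pose from where the row before left it, along the tool's axes as they then stand; what a row does not reach is not made up. A row lasts 1/8 s, in which the tool goes at most 62.5 mm and 10.7 degrees, less where a joint would pass 70% of its speed; a pose out of reach is approached as far as the arm can. A call with a gripper value outside its range is refused whole. OPENING is the opening, from 0 (shut) to 1 (fully open), set as the call begins (- or left out, the last holds). The fingers move at their own pace and stop on an object; FORCE is the grip in N (left out, the last holds). Time passes only in rows, so rows that do not move let the fingers close. It gives the time, the measured TCP pose, the force and the opening at its end, in the units of the state.
- monitor.read_state(): the state, without advancing time (a new reading comes with each control period).
- viewer.snapshot(name): name is "scene" or "top"; returns the picture (400x640x3 uint8, red, green, blue); there is no depth.
- viewer.calibration(name): a dict with "mtx" (3x3 intrinsics, pixels), "dist_coeffs" ([k1, k2, p1, p2, k3] as OpenCV has them; the pictures are not rectified), "R" (3x3) and "t" (3): a world point X has camera coordinates R X + t. Camera axes: x right, y down, z forward; pixel columns grow to the right and rows downward; lengths in m; the calibration is good to about 2 mm. A picture is of the moment at which its call begins. calibration takes no time and is no camera call.
- order.job_done(): hands the job in, once; it reports no verdict.
Trained networks look in the newest picture that a camera, given by its name, has taken for a name from the list of things; names that differ only in an ending like _2 or _b are one class to them, and where a whole thing is asked for, a point or a joint stands for the part that bears it (a point fixed in the world has none). Each returns a list of dicts, best first, with "confidence" (0 to 1); they miss things now and then, are a little off and sometimes report something else, mostly with a low value. They report only what shows in the picture. A call takes as long as a camera call. They do not tell look-alikes from the thing itself.
- models.spot_in(camera, label): "at" ([x, y, z] in m, in world coordinates, good to about 4 mm: the middle of the surface that is visible of it).
The state is a dict: "time_s": time; "qpos": joint angles; "qvel": joint speeds; "tau": joint torques, N m; "ee_pos": TCP position; "tool_rot": TCP orientation; "ft_force": force on the tool from outside, world axes, zero at the start; "ft_torque": the same for the moment, N m; "opening": finger opening in m.
Only numpy, scipy, OpenCV 4.12 (cv2) and the standard library are available. Lean on these libraries where they do the work, as an engineer would, in place of code of your own. Each camera call takes 0.05 s, during which the arm holds its last target.

## Working session

There is one attempt and no reset: what is moved stays moved. The work goes in short steps, Python scripts to look and compute and a shell command to move; the robot and the scene stay as the last step left them, time stands still between calls to the robot, and variables do not carry over. Pictures are saved under pics/ and viewed, and the job is handed in when it is done.

```bash
mkdir -p pics; ls; python3 - <<'E'
from station import monitor, viewer, models
import cv2, numpy as np
np.set_printoptions(precision=4,suppress=True)
s=monitor.read_state()
for k in s: print(k,np.array(s[k]))
for n in("scene","top"):
    im=viewer.snapshot(n); cv2.imwrite(f"pics/{n}0.png",im[:,:,::-1])
    c=viewer.calibration(n); print(n,c)
for n in("scene","top"):
  for l in("elbow","tab","outlet","rim","front"):
    print(n,l,[(np.round(d["at"],3).tolist(),round(d["confidence"],2)) for d in models.spot_in(n,l)][:4])
E
```

```text
pics
time_s 0.0
qpos [64.7604 17.8598  0.8018 86.6933 -0.2532 75.5846 -1.5595]
qvel [ 0.0276 -0.0614 -0.0245  0.0699  0.0057  0.0244  0.1374]
tau [ -0.0001 -37.9911   0.1461 -23.0591   0.0123   0.0138   0.    ]
ee_pos [ 0.2133 -0.5061  0.2302]
tool_rot [[ 0.9215  0.3884 -0.001 ]
 [ 0.3884 -0.9215  0.0022]
 [-0.0001 -0.0024 -1.    ]]
ft_force [-0.1278  0.2918  0.1209]
ft_torque [0.0296 0.0159 0.031 ]
opening 0.08529458683738135
scene {'mtx': array([[499.7532,   0.    , 320.7564],
       [  0.    , 499.7532, 197.4712],
       [  0.    ,   0.    ,   1.    ]]), 'dist_coeffs': array([-0.0181,  0.    ,  0.    ,  0.    ,  0.    ]), 'R': array([[ 0.7236,  0.69  ,  0.0172],
       [ 0.5601, -0.5724, -0.5988],
       [-0.4034,  0.4429, -0.8007]]), 't': array([-0.3089, -0.3267,  1.3163])}
top {'mtx': array([[414.262 ,   0.    , 322.132 ],
       [  0.    , 414.262 , 197.9791],
       [  0.    ,   0.    ,   1.    ]]), 'dist_coeffs': array([-0.0316,  0.    ,  0.    ,  0.    ,  0.    ]), 'R': array([[-0.0128, -0.9998, -0.0164],
       [-0.9985,  0.0136, -0.0529],
       [ 0.0531,  0.0157, -0.9985]
[... 368 characters left out ...]
[0.527, -0.212, 0.056], 0.95), ([0.494, -0.325, 0.059], 0.9), ([0.542, -0.096, 0.045], 0.79)]
scene rim [([0.596, 0.172, 0.03], 0.61)]
scene front [([0.593, 0.176, 0.03], 0.58)]
top elbow [([0.539, -0.091, 0.045], 0.84), ([0.481, -0.31, 0.061], 0.75), ([0.52, -0.202, 0.059], 0.6), ([0.414, -0.132, 0.045], 0.56)]
top tab [([0.54, -0.086, 0.044], 0.86), ([0.477, -0.319, 0.058], 0.86), ([0.415, -0.132, 0.048], 0.64), ([0.522, -0.203, 0.058], 0.63)]
top outlet [([0.539, -0.093, 0.046], 0.87), ([0.411, -0.132, 0.044], 0.58), ([0.524, -0.206, 0.063], 0.56), ([0.48, -0.314, 0.063], 0.56)]
top rim [([0.587, 0.196, 0.03], 0.9), ([0.523, -0.203, 0.058], 0.59)]
top front [([0.581, 0.195, 0.028], 0.77)]
```

View pics/scene0.png

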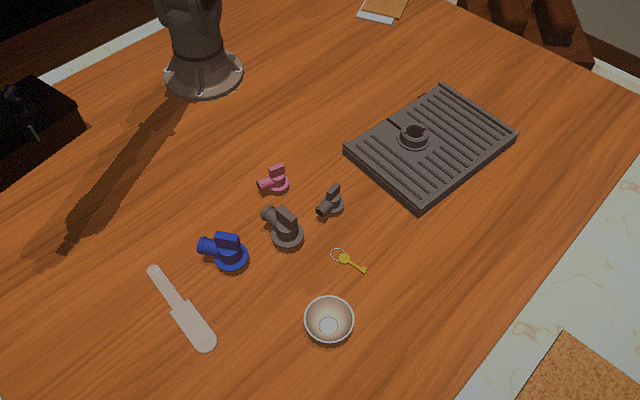

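View pics/top0.png

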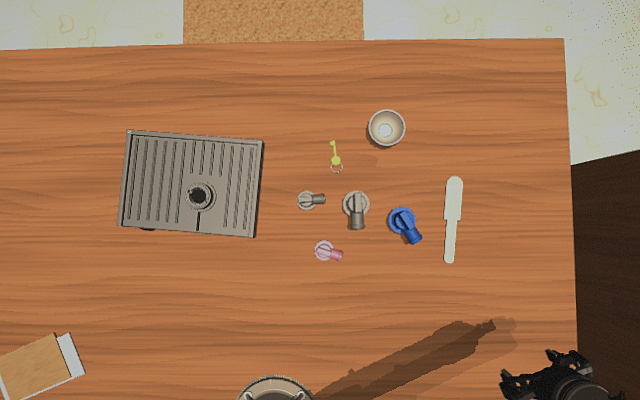

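The scene view shows the large grey elbow at about (285,228) and the collar at (413,135). In the top view the elbow is at (356,205) with its outlet pointing image-down, and the collar is at (200,195) with the rib running down to (198,230). Next I'll zoom in to measure.

```bash
python3 - <<'E'
import cv2,numpy as np
t=cv2.imread("pics/top0.png"); s=cv2.imread("pics/scene0.png")
def crop(im,x,y,w,h,k): return cv2.resize(im[y:y+h,x:x+w],None,fx=k,fy=k,interpolation=cv2.INTER_CUBIC)
a=crop(t,330,180,50,56,7); b=crop(t,175,175,50,56,7)
c=crop(s,255,195,60,60,6)[:350]; d=crop(s,385,100,60,60,6)[:350]
top=np.hstack([a,b])
cv2.imwrite("pics/z_top.png",cv2.convertScaleAbs(top,alpha=1.6)); cv2.imwrite("pics/z_sc.png",cv2.convertScaleAbs(np.hstack([c,d]),alpha=1.6))
E
```

```text
(no output)
```

View pics/z_top.png

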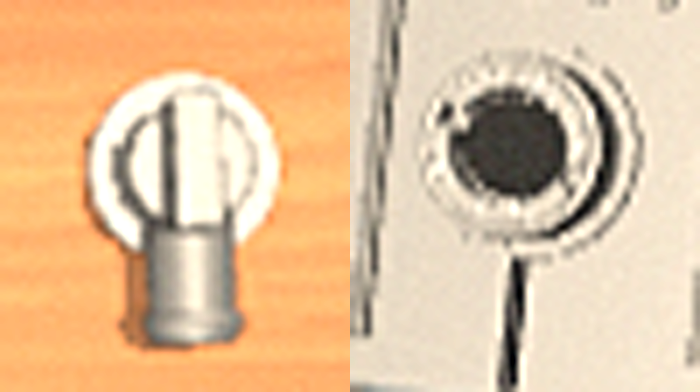

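View pics/z_sc.png

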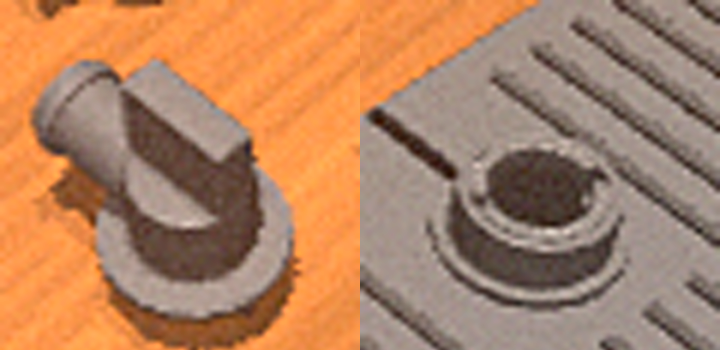

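```bash
cat > h.py <<'E'
import cv2,numpy as np
from station import viewer
np.set_printoptions(precision=4,suppress=True)
C={n:viewer.calibration(n) for n in("scene","top")}
def ray(n,px,z):
    c=C[n];K=np.array(c["mtx"]);R=np.array(c["R"]);t=np.array(c["t"])
    u=cv2.undistortPoints(np.array([[px]],float),K,np.array(c["dist_coeffs"]))[0,0]
    d=R.T@np.array([u[0],u[1],1]);o=-R.T@t
    return o+d*(z-o[2])/d[2]
def proj(n,P):
    c=C[n];R=np.array(c["R"])
    return cv2.projectPoints(np.array(P,float).reshape(-1,1,3),cv2.Rodrigues(R)[0],np.array(c["t"]),np.array(c["mtx"]),np.array(c["dist_coeffs"]))[0][:,0]
def circ(x,y,z,r):
    a=np.linspace(0,2*np.pi,80);return np.c_[x+r*np.cos(a),y+r*np.sin(a),a*0+z]
def box(x,y,z,yaw,l,w):
    c,s=np.cos(yaw),np.sin(yaw)
    return np.array([[x+c*u-s*v,y+s*u+c*v,z] for u,v in((l,w),(-l,w),(-l,-w),(l,-w),(l,w))])
def overlay(n,im,win,k,lines):
    x,y,w,h=win
    o=cv2.resize(im[y:y+h,x:x+w],None,fx=k,fy=k,interpolation=cv2.INTER_CUBIC);o=cv2.convertScaleAbs(o,alpha=1.5)
    for L,col in lines:
        p=((proj(n,L)-[x,y]+.5)*k-.5)
        cv2.polylines(o,[np.round(p*8).astype(np.int32)],False,col,1,cv2.LINE_AA,3)
    return o
E
python3 - <<'E'
from h import *
f=lambda zx,zy,ox,oy:((zx+.5)/7-.5+ox,(zy+.5)/7-.5+oy)
print("flange",ray("top",f(184,163,330,180),.0285),"tab",ray("top",f(199,160,330,180),.0985))
print("rim",ray("top",f(512-350,143,175,175),.054),"bore",ray("top",f(509-350,143,175,175),.054))
cs=[ray("top",p,.028) for p in((127,130),(263,141),(257,237),(118,225))]
print(np.array(cs),np.mean(cs,0))
e=cs[2]-cs[3];print("front edge yaw",np.degrees(np.arctan2(e[0],-e[1])));e=cs[1]-cs[0];print(np.degrees(np.arctan2(e[0],-e[1])))
e=cs[0]-cs[3];print("side",np.degrees(np.arctan2(e[1],e[0])));e=cs[1]-cs[2];print(np.degrees(np.arctan2(e[1],e[0])))
a=ray("top",f(517-350,258,175,175),.03);b=ray("top",f(508-350,385,175,175),.03);e=a-b;print("rib",a,b,np.degrees(np.arctan2(e[1],e[0])))
a=ray("top",f(199,228,330,180),.0985);b=ray("top",f(198,92,330,180),.0985);e=b-a
print("tab yaw",np.degrees(np.arctan2(e[1],e[0])))
E
```

```text
flange [ 0.5291 -0.2047  0.0285] tab [ 0.5272 -0.205   0.0985]
rim [0.5519 0.1741 0.054 ] bore [0.5519 0.1751 0.054 ]
[[0.7186 0.3619 0.028 ]
 [0.6845 0.0208 0.028 ]
 [0.4493 0.0366 0.028 ]
 [0.4823 0.3812 0.028 ]] [0.5837 0.2001 0.028 ]
front edge yaw -5.468985190789464
-5.709420044539468
side -4.684198445017003
-3.846852433774559
rib [0.5132 0.1799 0.03  ] [0.469  0.1829 0.03  ] -3.9807235595912687
tab yaw -0.5697822011381531
```

```bash
cat > ov.py <<'E'
from h import *
import sys
ex,ey,eyaw,cx,cy,tyaw=map(float,sys.argv[1:7])
t=cv2.imread("pics/top0.png"); s=cv2.imread("pics/scene0.png")
R,G,B=(0,0,255),(0,255,0),(255,0,0)
ya=np.radians(eyaw);th=np.radians(tyaw)
el=[(circ(ex,ey,.0285,.033),R),(circ(ex,ey,.0635,.022),B),(box(ex,ey,.0985,ya,.022,.008),G)]
u=np.array([np.cos(th),np.sin(th)])
rib=np.array([[cx-u[0]*d,cy-u[1]*d,.030] for d in(.035,.085)])
tc=np.array([0.5837,0.2001])
co=[(circ(cx,cy,.054,.032),R),(circ(cx,cy,.054,.0205),G),(rib,B),(box(tc[0],tc[1],.028,th,.12,.17),G)]
cv2.imwrite("pics/"+sys.argv[7]+"a.png",np.hstack([overlay("top",t,(330,180,50,56),7,el),overlay("top",t,(175,175,50,56),7,co)]))
cv2.imwrite("pics/"+sys.argv[7]+"b.png",np.hstack([overlay("scene",s,(255,195,60,60),6,el),overlay("scene",s,(385,100,60,60),6,co)]))
cv2.imwrite("pics/"+sys.argv[7]+"c.png",overlay("top",t,(105,115,170,130),4,co))
E
python3 ov.py .5285 -.2048 180 .5519 .1746 -5 o1
```

```text
(no output)
```

View pics/o1a.png

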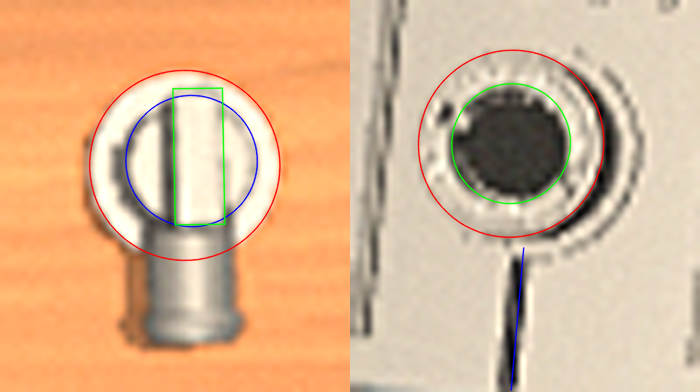

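View pics/o1b.png

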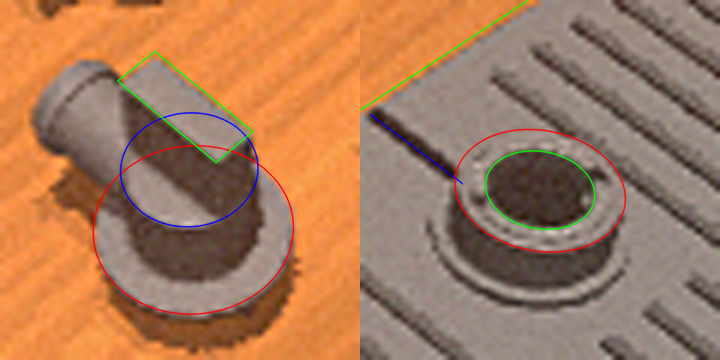

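View pics/o1c.png

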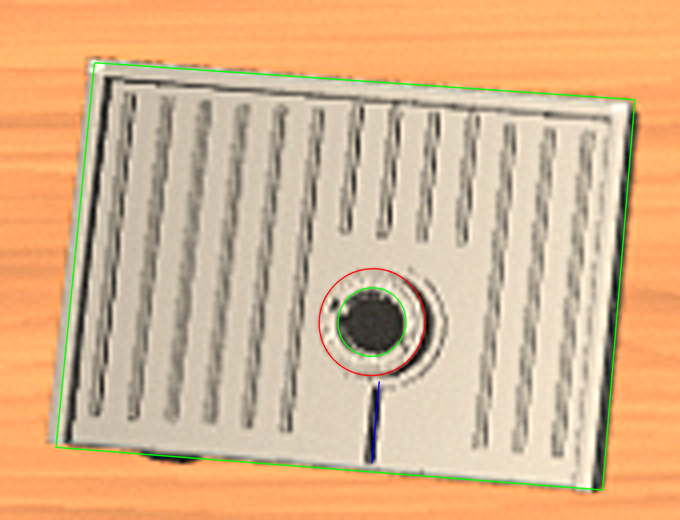

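The overlays fit both views. The elbow is at about (0.5285, -0.205) with its outlet along -x, and the collar is at (0.552, 0.174) with the tray at about -5°. I'll turn the tool first.

```bash
python3 -m creep '[{"turn":0.133},{"turn":0.133},{"turn":0.133}]' 0.7 80; python3 - <<'E'
import cv2,numpy as np
from h import *
# notch angle: polar sampling of rim at radius 22.5mm in both views
for n,z0 in(("top",0),("scene",0)):
    im=cv2.imread(f"pics/{n}0.png",0).astype(np.float32)
    cx,cy=.5519,.1746
    if n=="scene": cx+=.0014;cy-=.0014
    a=np.radians(np.arange(0,360,5));v=0
    for r in(.022,.0235,.025):
        p=proj(n,np.c_[cx+r*np.cos(a),cy+r*np.sin(a),a*0+.054]).astype(np.float32)
        v=v+cv2.remap(im,p[:,0],p[:,1],cv2.INTER_CUBIC)/3
    print(n);print(np.c_[np.arange(0,360,5)[:36],v[:36],v[36:]][::1].round().astype(int).tolist())
E
```

```text
top
[[0, 132, 156], [5, 149, 159], [10, 152, 137], [15, 134, 144], [20, 151, 145], [25, 145, 143], [30, 139, 143], [35, 149, 144], [40, 143, 148], [45, 141, 148], [50, 141, 104], [55, 130, 86], [60, 77, 121], [65, 56, 121], [70, 77, 125], [75, 110, 137], [80, 136, 150], [85, 140, 159], [90, 142, 160], [95, 142, 144], [100, 138, 141], [105, 141, 146], [110, 137, 148], [115, 135, 145], [120, 138, 149], [125, 131, 137], [130, 131, 135], [135, 129, 139], [140, 131, 144], [145, 132, 137], [150, 141, 142], [155, 152, 161], [160, 133, 143], [165, 130, 142], [170, 143, 148], [175, 142, 132]]
scene
[[0, 94, 89], [5, 85, 94], [10, 91, 92], [15, 91, 90], [20, 96, 97], [25, 101, 106], [30, 97, 102], [35, 95, 102], [40, 101, 96], [45, 102, 76], [50, 97, 48], [55, 92, 39], [60, 68, 63], [65, 37, 86], [70, 32, 96], [75, 47, 87], [80, 80, 91], [85, 87, 91], [90, 76, 92], [95, 79, 75], [100, 73, 89], [105, 86, 86], [110, 85, 83], [115, 62, 90], [120, 86, 98], [125, 82, 97], [130, 69, 85], [135, 68, 80], [140, 78, 91], [145, 76, 97], [150, 78, 94], [155, 79, 86], [160, 73, 83], [165, 81, 95], [170, 87, 97], [175, 89, 93]]$[0]: bad value
```

The two notches appear at about 66° and 235°, so I take 61-62° as their axis. The creep call was rejected, so I'll give every key in each row.

```bash
python3 -m creep '[{"x":0,"y":0,"z":0,"turn":0.133},{"x":0,"y":0,"z":0,"turn":0.133},{"x":0,"y":0,"z":0,"turn":0.133}]' 0.7 80
```

```text
time_s: 0.98
ee_pos: [0.2136, -0.5068, 0.2313]
tool_rot: [[1.0, -0.004, 0.0], [-0.004, -1.0, 0.0], [0.0, -0.0, -1.0]]
ft_force: [0.7, 0.5, 0.3]
opening: 0.0593
```

```bash
python3 -m creep '[{"x":4,"y":-4,"z":0,"turn":0},{"x":4,"y":-4,"z":0,"turn":0},{"x":4,"y":-4,"z":0,"turn":0},{"x":4,"y":-4,"z":0,"turn":0},{"x":4,"y":-4,"z":0,"turn":0}]'
python3 -m creep '[{"x":4,"y":-4,"z":1,"turn":0},{"x":4,"y":-4,"z":2,"turn":0},{"x":3.5,"y":-2.1,"z":3,"turn":0},{"x":0,"y":0,"z":3,"turn":0},{"x":0,"y":0,"z":0,"turn":0}]'
```

```text
time_s: 1.6
ee_pos: [0.4148, -0.3056, 0.2316]
tool_rot: [[1.0, -0.0, 0.001], [-0.0, -1.0, -0.001], [0.001, 0.001, -1.0]]
ft_force: [1.2, -0.3, 0.5]
opening: 0.0598
time_s: 2.22
ee_pos: [0.5266, -0.2049, 0.1386]
tool_rot: [[1.0, 0.001, -0.006], [0.001, -1.0, 0.002], [-0.006, -0.002, -1.0]]
ft_force: [-0.5, -0.4, -1.1]
opening: 0.06
```

```bash
python3 - <<'E'
from h import *
from station import monitor
im=viewer.snapshot("scene")[:,:,::-1].copy(); s=monitor.read_state();print(s["ee_pos"],s["tool_rot"])
cv2.imwrite("pics/s1.png",cv2.resize(im[130:280,190:360],None,fx=4,fy=4))
E
```

```text
[ 0.5277 -0.2062  0.1406] [[ 1.     -0.0007 -0.0025]
 [-0.0007 -1.      0.0003]
 [-0.0025 -0.0003 -1.    ]]
```

View pics/s1.png

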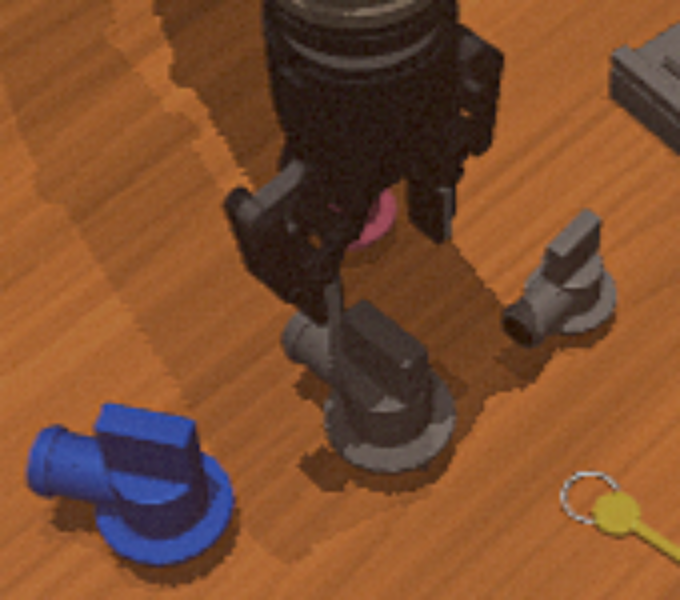

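The gripper is above the grey elbow with its jaws straddling the tab. I'll go down and grip.

```bash
python3 -m creep '[{"x":0.1,"y":-0.1,"z":2.5,"turn":0},{"x":0,"y":0,"z":2.5,"turn":0},{"x":0,"y":0,"z":1.5,"turn":0},{"x":0,"y":0,"z":0.9,"turn":0},{"x":0,"y":0,"z":0,"turn":0}]'
python3 -m creep '[{"x":0,"y":0,"z":0,"turn":0},{"x":0,"y":0,"z":0,"turn":0}]'
```

```text
time_s: 2.9
ee_pos: [0.5297, -0.2052, 0.0675]
tool_rot: [[1.0, -0.001, 0.0], [-0.001, -1.0, -0.0], [0.0, 0.0, -1.0]]
ft_force: [0.5, -0.8, 0.2]
opening: 0.0596
time_s: 3.15
ee_pos: [0.5303, -0.2051, 0.0681]
tool_rot: [[1.0, -0.0, 0.002], [-0.0, -1.0, -0.001], [0.002, 0.001, -1.0]]
ft_force: [-1.0, -0.3, 0.2]
opening: 0.06
```

```bash
python3 -m creep '[{"x":0,"y":0,"z":0.15,"turn":0},{"x":0,"y":0,"z":0,"turn":0},{"x":0,"y":0,"z":0,"turn":0},{"x":0,"y":0,"z":0,"turn":0},{"x":0,"y":0,"z":0,"turn":0}]' 0 80
python3 -m creep '[{"x":0,"y":0,"z":0,"turn":0},{"x":0,"y":0,"z":0,"turn":0}]'
```

```text
time_s: 3.78
ee_pos: [0.5299, -0.2049, 0.0659]
tool_rot: [[1.0, -0.0, 0.0], [-0.0, -1.0, -0.0], [0.0, 0.0, -1.0]]
ft_force: [0.1, -0.1, 1.3]
opening: 0.0153
time_s: 4.03
ee_pos: [0.5299, -0.2049, 0.066]
tool_rot: [[1.0, -0.0, 0.0], [-0.0, -1.0, -0.0], [0.0, 0.0, -1.0]]
ft_force: [0.5, -0.2, 1.4]
opening: 0.0152
```

```bash
python3 - <<'E'
from h import *
from station import monitor
for n,w in(("scene",(190,130,170,130)),("top",(320,150,80,80))):
  im=viewer.snapshot(n)[:,:,::-1].copy()
  x,y,a,b=w
  cv2.imwrite(f"pics/g_{n}.png",cv2.resize(im[y:y+b,x:x+a],None,fx=4,fy=4))
s=monitor.read_state();print(s["ee_pos"],s["ft_force"],s["ft_torque"],s["opening"])
E
```

```text
[ 0.5299 -0.2049  0.0659] [0.8093 0.0424 2.0594] [-0.0141 -0.1565  0.02  ] 0.014859849566540538
```

View pics/g_scene.png

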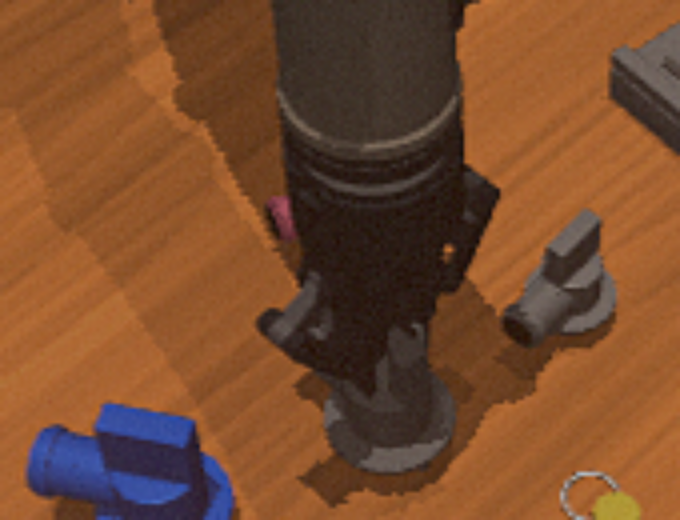

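The elbow is gripped: opening is 15 mm and TCP z is 0.066 with the foot at 0. Next I'll lift and carry it over.

```bash
python3 -m creep '[{"x":0,"y":0,"z":-1.5,"turn":0},{"x":0,"y":0,"z":-3.5,"turn":0},{"x":0,"y":0,"z":-4,"turn":0},{"x":0,"y":0,"z":-3,"turn":0},{"x":0,"y":0,"z":0,"turn":0}]'
python3 -m creep '[{"x":0.3,"y":-4,"z":0,"turn":0},{"x":0.3,"y":-5,"z":0,"turn":0},{"x":0.3,"y":-5,"z":0,"turn":0},{"x":0.3,"y":-5,"z":0,"turn":0},{"x":0.3,"y":-5,"z":0,"turn":0}]'
python3 -m creep '[{"x":0.3,"y":-5,"z":0,"turn":0},{"x":0.3,"y":-5,"z":0,"turn":0},{"x":0.2,"y":-4,"z":0,"turn":0},{"x":0,"y":0,"z":0,"turn":0},{"x":0,"y":0,"z":0,"turn":0}]'
```

```text
time_s: 4.75
ee_pos: [0.5314, -0.2054, 0.189]
tool_rot: [[1.0, -0.0, 0.006], [-0.0, -1.0, -0.002], [0.006, 0.002, -1.0]]
ft_force: [0.3, 1.1, -2.0]
opening: 0.0155
time_s: 5.38
ee_pos: [0.5431, 0.0364, 0.1839]
tool_rot: [[1.0, -0.0, -0.004], [-0.0, -1.0, -0.0], [-0.004, 0.0, -1.0]]
ft_force: [1.5, 0.2, -1.6]
opening: 0.0149
time_s: 6.0
ee_pos: [0.5518, 0.1738, 0.1841]
tool_rot: [[1.0, -0.0, -0.003], [-0.0, -1.0, -0.002], [-0.003, 0.002, -1.0]]
ft_force: [-0.2, -0.5, -1.0]
opening: 0.0151
```

Now I'll turn anticlockwise by about 61° (negative turn).

```bash
python3 -m creep '[{"x":0,"y":0,"z":0,"turn":-0.178},{"x":0,"y":0,"z":0,"turn":-0.178},{"x":0,"y":0,"z":0,"turn":-0.178},{"x":0,"y":0,"z":0,"turn":-0.178},{"x":0,"y":0,"z":0,"turn":-0.178}]'
python3 -m creep '[{"x":0,"y":0,"z":0,"turn":-0.178},{"x":0,"y":0,"z":0,"turn":0},{"x":0,"y":0,"z":0,"turn":0}]'
python3 - <<'E'
from h import *
from station import monitor
for n,w in(("scene",(350,40,130,140)),("top",(150,130,110,110))):
  im=viewer.snapshot(n)[:,:,::-1].copy()
  x,y,a,b=w
  cv2.imwrite(f"pics/t_{n}.png",cv2.resize(im[y:y+b,x:x+a],None,fx=4,fy=4))
s=monitor.read_state();R=np.array(s["tool_rot"]);print(s["ee_pos"],np.degrees(np.arctan2(R[1,0],R[0,0])),s["ft_force"],s["ft_torque"],s["qpos"][6])
T=np.array([.553,.175,0])-s["ee_pos"];print("tool shift cm",(R.T@T)*100)
E
```

```text
time_s: 6.62
ee_pos: [0.5528, 0.172, 0.1849]
tool_rot: [[0.628, 0.778, -0.001], [0.778, -0.628, -0.002], [-0.003, 0.0, -1.0]]
ft_force: [-0.1, -0.1, -2.6]
opening: 0.0149
time_s: 7.0
ee_pos: [0.5528, 0.1736, 0.1854]
tool_rot: [[0.486, 0.874, -0.001], [0.874, -0.486, -0.001], [-0.001, -0.0, -1.0]]
ft_force: [0.8, -0.4, -1.1]
opening: 0.0153
[0.5527 0.1744 0.1856] 61.03744763365329 [-0.6554  0.2098 -1.8679] [-0.0213  0.0232 -0.0578] -58.95768352445279
tool shift cm [ 0.0768 -0.0084 18.5644]
```

View pics/t_scene.png

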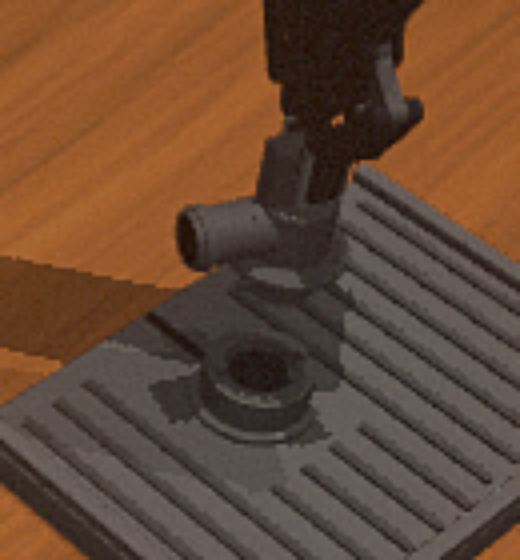

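View pics/t_top.png

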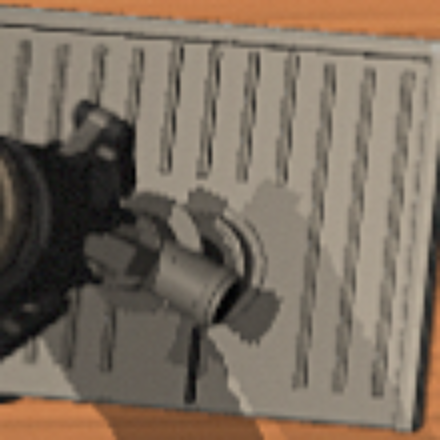

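Everything is aligned above the collar. I'll descend to just above the rim (lugs touch at TCP z of about 0.118).

```bash
python3 -m creep '[{"x":0.05,"y":0,"z":2.5,"turn":0},{"x":0,"y":0,"z":2.2,"turn":0},{"x":0,"y":0,"z":1.4,"turn":0},{"x":0,"y":0,"z":0.3,"turn":0},{"x":0,"y":0,"z":0,"turn":0}]'
python3 -m creep '[{"x":0,"y":0,"z":0.2,"turn":0},{"x":0,"y":0,"z":0.2,"turn":0},{"x":0,"y":0,"z":0,"turn":0}]'
```

```text
time_s: 7.72
ee_pos: [0.5533, 0.1758, 0.1223]
tool_rot: [[0.482, 0.876, 0.001], [0.876, -0.482, 0.0], [0.001, 0.001, -1.0]]
ft_force: [-0.2, 0.5, -1.6]
opening: 0.0144
time_s: 8.1
ee_pos: [0.5529, 0.1758, 0.1179]
tool_rot: [[0.482, 0.876, 0.0], [0.876, -0.482, 0.0], [0.0, -0.0, -1.0]]
ft_force: [-0.3, -0.4, -2.0]
opening: 0.0149
```

```bash
python3 -m creep '[{"x":0,"y":0,"z":0.15,"turn":0},{"x":0,"y":0,"z":0.15,"turn":0},{"x":0,"y":0,"z":0,"turn":0}]'
```

```text
time_s: 8.48
ee_pos: [0.5521, 0.1763, 0.1144]
tool_rot: [[0.481, 0.877, -0.001], [0.877, -0.481, 0.001], [0.0, -0.002, -1.0]]
ft_force: [-1.2, 1.9, -1.6]
opening: 0.015
```

The foot is already about 3.5 mm below the rim-rest height with no force, so the lugs are entering the notches. I'll continue gently.

```bash
python3 -m creep '[{"x":0,"y":0,"z":0.15,"turn":0},{"x":0,"y":0,"z":0.1,"turn":0},{"x":0,"y":0,"z":0,"turn":0}]'; python3 -c "
from station import monitor as m
s=m.read_state();print(s['ft_force'],s['ft_torque'])"
```

```text
time_s: 8.85
ee_pos: [0.5523, 0.1763, 0.1125]
tool_rot: [[0.481, 0.877, -0.001], [0.877, -0.481, 0.001], [0.0, -0.001, -1.0]]
ft_force: [-4.2, 2.0, 2.5]
opening: 0.015
[-4.16292568  1.96869927  2.47389066] [0.62498974 1.11341386 0.0266975 ]
```

```bash
python3 -m creep '[{"x":0,"y":-0.05,"z":0,"turn":0},{"x":0,"y":0,"z":0.1,"turn":0},{"x":0,"y":0,"z":0,"turn":0}]'; python3 -c "
from station import monitor as m
s=m.read_state();print(s['ft_force'],s['ft_torque'])"
```

```text
time_s: 9.22
ee_pos: [0.5523, 0.1763, 0.1113]
tool_rot: [[0.482, 0.876, -0.0], [0.876, -0.482, 0.001], [0.0, -0.0, -1.0]]
ft_force: [-3.7, 3.3, 3.2]
opening: 0.015
[-3.65784318  3.32402743  3.22636818] [0.74335442 1.12729575 0.00386219]
```

```bash
python3 -m creep '[{"x":0,"y":-0.08,"z":0,"turn":0},{"x":0,"y":0,"z":0.15,"turn":0},{"x":0,"y":0,"z":0,"turn":0}]'; python3 -c "
from station import monitor as m
s=m.read_state();print(s['ft_force'],s['ft_torque'])"
```

```text
time_s: 9.6
ee_pos: [0.5521, 0.1763, 0.1097]
tool_rot: [[0.482, 0.876, 0.001], [0.876, -0.482, 0.0], [0.001, 0.0, -1.0]]
ft_force: [-1.4, 2.6, 2.1]
opening: 0.015
[-1.37387635  2.59936558  2.13471263] [0.78281688 0.69431445 0.05218418]
```

```bash
python3 -m creep '[{"x":0,"y":-0.03,"z":0.15,"turn":0},{"x":0,"y":0,"z":0.15,"turn":0},{"x":0,"y":0,"z":0,"turn":0}]'; python3 -c "
from station import monitor as m
s=m.read_state();print(s['ft_force'],s['ft_torque'])"
```

```text
time_s: 9.98
ee_pos: [0.5522, 0.1762, 0.1069]
tool_rot: [[0.482, 0.876, 0.001], [0.876, -0.482, 0.0], [0.001, 0.001, -1.0]]
ft_force: [-1.7, 2.6, 3.9]
opening: 0.0151
[-1.65564532  2.63461351  3.89373091] [ 0.64609478  0.4325105  -0.03766502]
```

```bash
python3 -m creep '[{"x":0,"y":-0.02,"z":0.15,"turn":0},{"x":0,"y":0,"z":0.15,"turn":0},{"x":0,"y":0,"z":0,"turn":0}]'; python3 -c "
from station import monitor as m
s=m.read_state();print(s['ft_force'],s['ft_torque'])"
```

```text
time_s: 10.35
ee_pos: [0.5521, 0.1762, 0.104]
tool_rot: [[0.482, 0.876, 0.001], [0.876, -0.482, -0.0], [0.001, 0.001, -1.0]]
ft_force: [-0.3, 1.5, 4.2]
opening: 0.015
[-0.34252864  1.54370137  4.15276235] [ 0.49000862  0.1659901  -0.0563594 ]
```

```bash
python3 -m creep '[{"x":0,"y":0,"z":0.1,"turn":0},{"x":0,"y":0,"z":0.05,"turn":0},{"x":0,"y":0,"z":0,"turn":0}]'; python3 -c "
from station import monitor as m
s=m.read_state();print(s['ft_force'],s['ft_torque'])"
```

```text
time_s: 10.72
ee_pos: [0.5521, 0.1764, 0.1037]
tool_rot: [[0.482, 0.876, 0.002], [0.876, -0.482, -0.0], [0.001, 0.002, -1.0]]
ft_force: [-2.3, 1.1, 9.5]
opening: 0.0148
[-2.31362732  1.12888443  9.4837305 ] [ 0.33523387  0.63733746 -0.02164659]
```

The lugs are at the notch bottom (z 0.1037, about 11 N). I'll turn clockwise and follow the falling track.

```bash
python3 -m creep '[{"x":0,"y":0,"z":0.03,"turn":0.06},{"x":0,"y":0,"z":0.04,"turn":0.06},{"x":0,"y":0,"z":0,"turn":0}]'; python3 -c "
from station import monitor as m
s=m.read_state();print(s['ft_force'],s['ft_torque'])"
```

```text
time_s: 11.1
ee_pos: [0.5531, 0.1759, 0.1035]
tool_rot: [[0.584, 0.811, 0.004], [0.812, -0.584, -0.001], [0.002, 0.004, -1.0]]
ft_force: [-1.2, 0.3, 10.3]
opening: 0.0151
[-1.19567889  0.2790134  10.26180346] [ 0.1154334   0.36782926 -0.04548307]
```

```bash
python3 -m creep '[{"x":0,"y":0,"z":0.03,"turn":0.06},{"x":0,"y":0,"z":0.03,"turn":0.06},{"x":0,"y":0,"z":0,"turn":0}]'; python3 -c "
from station import monitor as m
s=m.read_state();print(s['ft_force'],s['ft_torque'])"
```

```text
time_s: 11.48
ee_pos: [0.5534, 0.176, 0.1032]
tool_rot: [[0.677, 0.736, 0.005], [0.736, -0.677, -0.0], [0.003, 0.004, -1.0]]
ft_force: [-1.4, 0.7, 11.1]
opening: 0.0147
[-1.39907426  0.65390034 11.12247084] [ 0.1216862   0.41368648 -0.10956852]
```

```bash
python3 -m creep '[{"x":0,"y":0,"z":0.03,"turn":0.06},{"x":0,"y":0,"z":0.03,"turn":0.06},{"x":0,"y":0,"z":0,"turn":0}]'; python3 -c "
from station import monitor as m
s=m.read_state();print(s['ft_force'],s['ft_torque'])"
```

```text
time_s: 11.85
ee_pos: [0.5534, 0.1759, 0.1022]
tool_rot: [[0.761, 0.649, 0.004], [0.649, -0.761, -0.0], [0.003, 0.003, -1.0]]
ft_force: [-0.2, 0.4, 9.6]
opening: 0.0151
[-0.22947941  0.42135521  9.63085346] [ 0.15952473  0.22501416 -0.06929682]
```

Height is falling now (0.1022), so the lugs are in the track. Continuing.

```bash
python3 -m creep '[{"x":0,"y":0,"z":0.05,"turn":0.06},{"x":0,"y":0,"z":0.05,"turn":0.06},{"x":0,"y":0,"z":0,"turn":0}]'; python3 -c "
from station import monitor as m
s=m.read_state();print(s['ft_force'],s['ft_torque'])"
```

```text
time_s: 12.22
ee_pos: [0.5534, 0.1756, 0.101]
tool_rot: [[0.833, 0.553, 0.004], [0.553, -0.833, -0.001], [0.003, 0.003, -1.0]]
ft_force: [0.0, 1.0, 9.4]
opening: 0.0148
[4.24582115e-03 1.04637185e+00 9.39277859e+00] [ 0.1546461   0.22843565 -0.10867443]
```

```bash
python3 -m creep '[{"x":0,"y":0,"z":0.04,"turn":0.06},{"x":0,"y":0,"z":0.04,"turn":0.06},{"x":0,"y":0,"z":0,"turn":0}]'; python3 -c "
from station import monitor as m
s=m.read_state();print(s['ft_force'],s['ft_torque'])"
```

```text
time_s: 12.6
ee_pos: [0.5532, 0.1758, 0.1]
tool_rot: [[0.893, 0.45, 0.004], [0.45, -0.893, -0.001], [0.003, 0.002, -1.0]]
ft_force: [0.6, -0.1, 7.4]
opening: 0.0148
[ 0.59739621 -0.07691712  7.35120519] [0.21225657 0.10169022 0.10143123]
```

```bash
python3 -m creep '[{"x":0,"y":0,"z":0.05,"turn":0.05},{"x":0,"y":0,"z":0.03,"turn":0.05},{"x":0,"y":0,"z":0,"turn":0}]'; python3 -c "
from station import monitor as m
s=m.read_state();print(s['ft_force'],s['ft_torque'],s['opening'])"
```

```text
time_s: 12.98
ee_pos: [0.553, 0.1763, 0.0998]
tool_rot: [[0.933, 0.361, 0.004], [0.361, -0.933, -0.0], [0.004, 0.002, -1.0]]
ft_force: [-1.5, 1.1, 11.5]
opening: 0.0149
[-1.46860985  1.11508897 11.48518448] [0.23606436 0.39037191 0.32180411] 0.014917109650589807
```

At the stop: torque is 0.32 and rising, and height has settled at about 0.0998 (foot about 6 mm above the port). I'll ease off slightly and turn on with the collar.

```bash
python3 -m creep '[{"x":0,"y":0,"z":-0.05,"turn":0.05},{"x":0,"y":0,"z":0,"turn":0.05},{"x":0,"y":0,"z":0,"turn":0}]'; python3 -c "
from station import monitor as m
s=m.read_state();print(s['ft_force'],s['ft_torque'],s['opening'])"
```

```text
time_s: 13.35
ee_pos: [0.553, 0.1761, 0.0999]
tool_rot: [[0.964, 0.266, 0.004], [0.266, -0.964, -0.001], [0.004, 0.002, -1.0]]
ft_force: [-0.6, 1.2, 9.1]
opening: 0.0149
[-0.55806059  1.20470667  9.10950101] [0.27335595 0.21538618 0.35061124] 0.014880944323835365
```

```bash
python3 -m creep '[{"x":0,"y":0,"z":0,"turn":0.06},{"x":0,"y":0,"z":0,"turn":0.06},{"x":0,"y":0,"z":0,"turn":0.06},{"x":0,"y":0,"z":0,"turn":0.06},{"x":0,"y":0,"z":0,"turn":0}]'; python3 -c "
from station import monitor as m
s=m.read_state();print(s['ft_force'],s['ft_torque'],s['opening'])"
```

```text
time_s: 13.98
ee_pos: [0.5531, 0.1756, 0.0999]
tool_rot: [[1.0, 0.028, 0.004], [0.028, -1.0, -0.001], [0.004, 0.001, -1.0]]
ft_force: [-1.0, 0.6, 8.2]
opening: 0.0148
[-0.96318807  0.57044798  8.19888273] [0.14356775 0.19947224 0.30509998] 0.01479148483264803
```

```bash
python3 -m creep '[{"x":0,"y":0,"z":0,"turn":0.05},{"x":0,"y":0,"z":0,"turn":0.05},{"x":0,"y":0,"z":0,"turn":0},{"x":0,"y":0,"z":0,"turn":0}]'; python3 - <<'E'
from h import *
from station import monitor
s=monitor.read_state();R=np.array(s["tool_rot"]);print(s["ee_pos"],np.degrees(np.arctan2(R[1,0],R[0,0])),s["ft_force"],s["ft_torque"])
for n,w,k in(("scene",(370,60,80,100),6),("top",(170,165,70,75),8)):
  im=viewer.snapshot(n)[:,:,::-1].copy(); cv2.imwrite(f"pics/e_{n}_full.png",im)
  x,y,a,b=w
  cv2.imwrite(f"pics/e_{n}.png",cv2.convertScaleAbs(cv2.resize(im[y:y+b,x:x+a],None,fx=k,fy=k,interpolation=cv2.INTER_CUBIC),alpha=1.6))
E
```

```text
time_s: 14.48
ee_pos: [0.5531, 0.1754, 0.0999]
tool_rot: [[0.997, -0.071, 0.004], [-0.071, -0.997, -0.001], [0.004, 0.001, -1.0]]
ft_force: [-0.2, 0.3, 8.7]
opening: 0.0153
[0.5531 0.1754 0.0999] -4.084245474616762 [-0.1562  0.2924  8.7193] [0.199  0.238  0.3666]
```

View pics/e_scene.png

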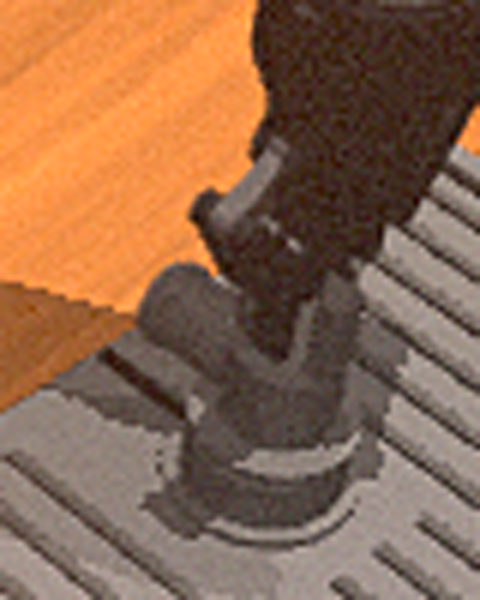

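View pics/e_top.png

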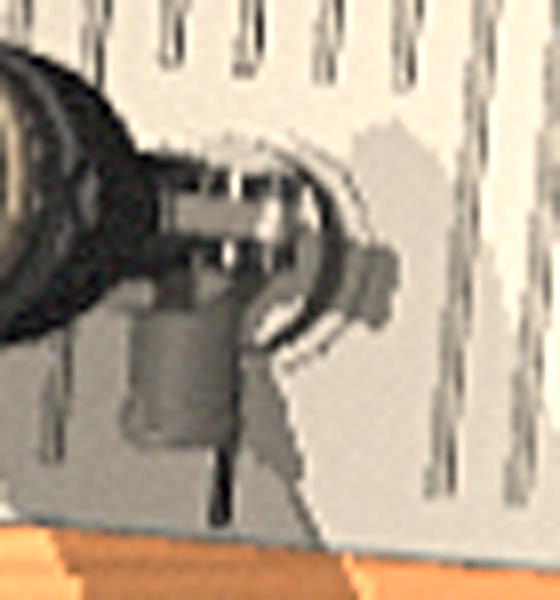

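The outlet is almost over the rib line, with tool yaw at -4.1° against a target of about -5°. I'll finish the turn, ease the pressure, and release.

```bash
python3 -m creep '[{"x":0,"y":0,"z":0,"turn":0.018},{"x":0,"y":0,"z":-0.05,"turn":0},{"x":0,"y":0,"z":-0.05,"turn":0}]'; python3 - <<'E'
from h import *
from station import monitor
s=monitor.read_state();R=np.array(s["tool_rot"]);print(s["ee_pos"],np.degrees(np.arctan2(R[1,0],R[0,0])),s["ft_force"],s["ft_torque"])
E
```

```text
time_s: 14.95
ee_pos: [0.553, 0.1754, 0.1]
tool_rot: [[0.996, -0.089, 0.003], [-0.089, -0.996, -0.001], [0.004, 0.001, -1.0]]
ft_force: [0.7, 1.2, 4.3]
opening: 0.0152
[0.553  0.1754 0.1   ] -5.104490334963313 [0.7083 1.1853 4.3088] [ 0.1693 -0.2307  0.4348]
```

```bash
python3 -m creep '[{"x":0,"y":0,"z":0,"turn":0},{"x":0,"y":0,"z":0,"turn":0},{"x":0,"y":0,"z":0,"turn":0},{"x":0,"y":0,"z":0,"turn":0}]' 0.6
python3 -m creep '[{"x":0,"y":0,"z":-1,"turn":0},{"x":0,"y":0,"z":-3,"turn":0},{"x":0,"y":0,"z":-4,"turn":0},{"x":0,"y":0,"z":-4,"turn":0},{"x":0,"y":0,"z":0,"turn":0}]'
python3 -m creep '[{"x":0,"y":5,"z":0,"turn":0},{"x":0,"y":6,"z":0,"turn":0},{"x":0,"y":6,"z":0,"turn":0},{"x":0,"y":6,"z":0,"turn":0},{"x":0,"y":0,"z":0,"turn":0}]'
python3 - <<'E'
from h import *
for n in("scene","top"): cv2.imwrite(f"pics/f_{n}_full.png",viewer.snapshot(n)[:,:,::-1])
t=cv2.imread("pics/f_top_full.png");s=cv2.imread("pics/f_scene_full.png")
R,G,B=(0,0,255),(0,255,0),(255,0,0)
cx,cy=.5522,.1752;a=np.radians(-5);u=np.array([np.cos(a),np.sin(a)])
L=np.array([[cx-u[0]*d,cy-u[1]*d,.03] for d in(.035,.085)])
f=.034
el=[(circ(cx,cy,f+.0285,.033),R),(box(cx,cy,f+.0985,a,.022,.008),G),(L,B)]
cv2.imwrite("pics/f_top.png",np.hstack([overlay("top",t,(170,165,55,75),7,x) for x in([],el)]))
cv2.imwrite("pics/f_sc.png",np.hstack([overlay("scene",s,(370,70,75,90),5,x) for x in([],el)]))
E
```

```text
time_s: 15.45
ee_pos: [0.5509, 0.1761, 0.0987]
tool_rot: [[0.996, -0.09, -0.001], [-0.09, -0.996, -0.001], [-0.001, 0.001, -1.0]]
ft_force: [0.2, -0.2, 0.8]
opening: 0.0516
time_s: 16.08
ee_pos: [0.5539, 0.1777, 0.2244]
tool_rot: [[0.996, -0.09, 0.009], [-0.09, -0.996, 0.003], [0.009, -0.004, -1.0]]
ft_force: [-0.4, -0.1, 1.0]
opening: 0.0507
time_s: 16.7
ee_pos: [0.5292, -0.0609, 0.2186]
tool_rot: [[0.995, -0.103, -0.002], [-0.103, -0.995, -0.005], [-0.002, 0.005, -1.0]]
ft_force: [0.2, 1.2, 0.3]
opening: 0.0511
```

View pics/f_top.png

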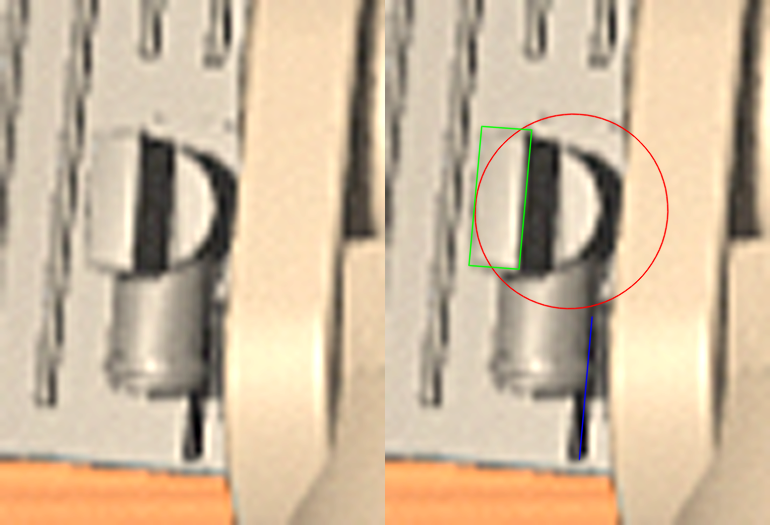

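View pics/f_sc.png

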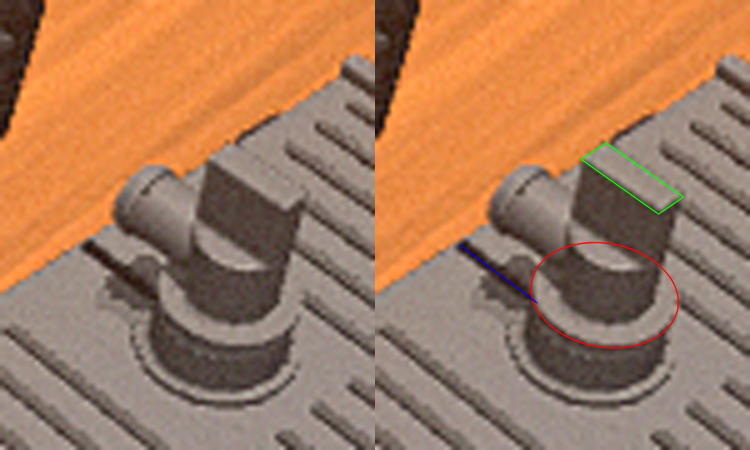

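View pics/f_scene_full.png

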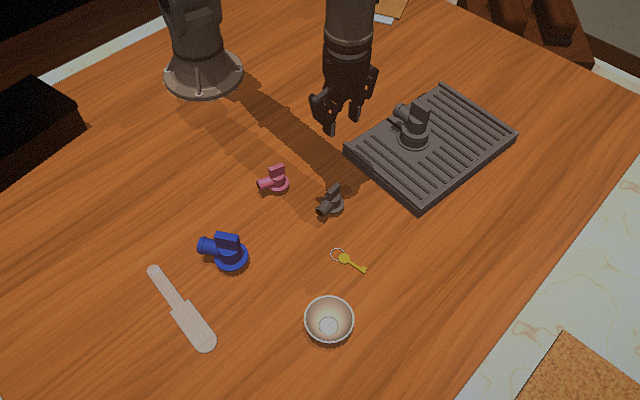

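The elbow stands seated with its outlet over the rib. The tab edge in the top view looks about 2° short of the grooves' direction, so I'll move the arm clear and measure that properly.

```bash
python3 -m creep '[{"x":0,"y":5,"z":0,"turn":0},{"x":0,"y":5,"z":0,"turn":0},{"x":0,"y":5,"z":0,"turn":0},{"x":0,"y":0,"z":0,"turn":0}]'
cat > meas.py <<'E'
from h import *
import sys
from scipy.ndimage import gaussian_filter1d
tag=sys.argv[1]
for n in("scene","top"): cv2.imwrite(f"pics/{tag}_{n}.png",viewer.snapshot(n)[:,:,::-1])
t=cv2.imread(f"pics/{tag}_top.png")
cv2.imwrite(f"pics/{tag}_z.png",cv2.convertScaleAbs(cv2.resize(t[160:240,165:235],None,fx=7,fy=7,interpolation=cv2.INTER_CUBIC),alpha=1.5))
E
python3 meas.py m1; python3 - <<'E'
from h import *
t=cv2.imread("pics/m1_top.png",0).astype(float);t0=cv2.imread("pics/top0.png",0).astype(float)
def edge(im,rows,x0,x1,sgn,z):
    P=[]
    for r in rows:
        g=sgn*np.gradient(im[r])[x0:x1+1]; i=int(np.argmax(g));
        w=g[max(0,i-1):i+2];xx=np.arange(max(0,i-1),max(0,i-1)+len(w))
        d=0
        if len(w)==3: d=(w[0]-w[2])/(2*(w[0]-2*w[1]+w[2])+1e-9)
        P.append((x0+i+d,r))
    P=np.array(P); W=np.array([ray("top",p,z)[:2] for p in P])
    k=np.polyfit(W[:,0],W[:,1],1);res=W[:,1]-np.polyval(k,W[:,0])
    m=abs(res)<2*res.std()+1e-4;k=np.polyfit(W[m,0],W[m,1],1)
    return np.degrees(np.arctan(k[0])),P[:,0].round(1),(res[m].std()*1000).round(2)
print("tab edge after", edge(t,range(186,202),186,193,-1,.1325))
print("tab edge before", edge(t0,range(195,211),350,357,1,.0985))
E
```

```text
time_s: 17.3
ee_pos: [0.5161, -0.206, 0.2187]
tool_rot: [[0.995, -0.096, -0.002], [-0.096, -0.995, -0.002], [-0.001, 0.003, -1.0]]
ft_force: [-0.2, 0.7, -0.5]
opening: 0.0514
tab edge after (np.float64(-3.2795426595856108), array([189.4, 189.3, 189.3, 189.2, 189.2, 189.1, 189.1, 189. , 188.9,
       188.9, 188.8, 188.8, 188.7, 188.7, 188.5, 188.4]), np.float64(0.09))
tab edge before (np.float64(0.6790715356610572), array([354.6, 354.6, 354.6, 354.8, 354.9, 354.9, 354.8, 354.8, 354.9,
       354.9, 355. , 355. , 355. , 355. , 355. , 355. ]), np.float64(0.14))
```

View pics/m1_z.png

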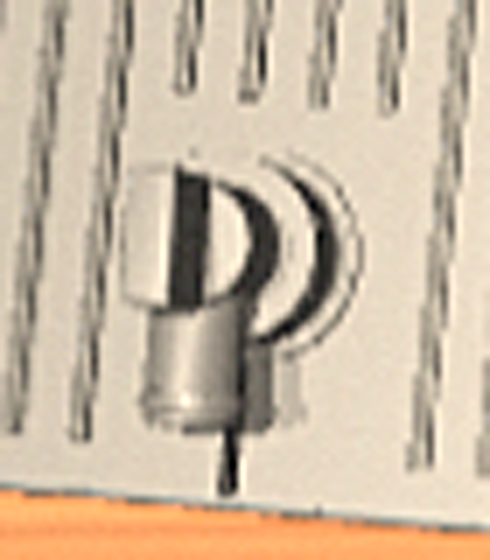

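```bash
python3 - <<'E'
from h import *
t=cv2.imread("pics/m1_top.png",0).astype(float);t0=cv2.imread("pics/top0.png",0).astype(float)
def edge(im,rows,line,half,sgn,z):
    # line: ((x,y),(x,y)) rough
    (xa,ya),(xb,yb)=line;P=[]
    for r in rows:
        xc=xa+(xb-xa)*(r-ya)/(yb-ya);x0=int(round(xc-half));x1=int(round(xc+half))
        g=sgn*np.gradient(im[r])[x0:x1+1];i=int(np.argmax(g));d=0
        if 0<i<len(g)-1: d=(g[i-1]-g[i+1])/(2*(g[i-1]-2*g[i]+g[i+1])+1e-9)
        P.append((x0+i+d,r))
    W=np.array([ray("top",p,z)[:2] for p in P])
    for _ in range(3):
        k=np.polyfit(W[:,0],W[:,1],1);res=W[:,1]-np.polyval(k,W[:,0]);m=abs(res)<2*res.std()+1e-4;W=W[m]
    return round(np.degrees(np.arctan(k[0])),2),(res.std()*1000).round(2),len(W)
f=lambda x,y:(x/7+165,y/7+160)
for im,nm in((t0,"t0"),(t,"m1")):
  for (a,b) in (((62,0),(14,430)),((127,0),(80,435)),((468,0),(420,465))):
    A,B=f(*a),f(*b)
    print(nm,[edge(im,range(164,219),(A,B),3,s,.028) for s in(1,-1)])
# rib
A,B=f(236,400),f(226,490)
A0=(203-4.1+0,212);print("rib",[edge(t0,range(213,229),((175+167/7,175+258/7),(175+158/7,175+385/7)),2.5,s,.03) for s in(1,-1)])
print("tray left/right edge",[edge(t0,range(140,220),((127,130),(118,225)),4,s,.028) for s in (1,-1)],[edge(t0,range(150,230),((263,141),(257,237)),4,s,.028) for s in (1,-1)])
print("tab m1 top/lower edge",edge(t,range(186,202),(f(170,175),f(168,305)),3,-1,.1325),edge(t,range(187,202),(f(212,190),f(205,300)),2.5,1,.0975))
print("outlet",edge(t,range(206,217),(f(146,320),f(145,400)),3,1,.08),edge(t,range(206,217),(f(243,320),f(238,400)),3,-1,.08))
E
```

```text
t0 [(np.float64(-5.64), np.float64(0.52), 55), (np.float64(-5.97), np.float64(1.69), 55)]
t0 [(np.float64(-5.83), np.float64(0.58), 55), (np.float64(-6.26), np.float64(1.94), 55)]
t0 [(np.float64(-5.74), np.float64(0.85), 52), (np.float64(-5.6), np.float64(0.69), 44)]
m1 [(np.float64(-5.63), np.float64(0.51), 55), (np.float64(-6.24), np.float64(1.6), 55)]
m1 [(np.float64(-5.85), np.float64(0.61), 55), (np.float64(-5.98), np.float64(1.99), 55)]
m1 [(np.float64(-5.66), np.float64(0.86), 49), (np.float64(-5.95), np.float64(1.1), 43)]
rib [(np.float64(-5.37), np.float64(0.38), 16), (np.float64(-5.63), np.float64(0.58), 16)]
tray left/right edge [(np.float64(-2.61), np.float64(3.83), 80), (np.float64(-5.81), np.float64(0.39), 72)] [(np.float64(-5.7), np.float64(0.34), 79), (np.float64(-5.73), np.float64(0.43), 68)]
tab m1 top/lower edge (np.float64(-3.28), np.float64(0.09), 16) (np.float64(-3.36), np.float64(0.27), 15)
outlet (np.float64(-3.61), np.float64(0.57), 11) (np.float64(-23.18), np.float64(3.53), 11)
```

In the same camera, the tray's grooves, rib and edges read -5.7° and the elbow reads -3.3°. It is 2.4° short because it lagged the tool by the grip's give. I'll regrip and turn a little further clockwise.

```bash
python3 - <<'E'
from h import *
from station import monitor
s=monitor.read_state();R=np.array(s["tool_rot"]);print(s["ee_pos"],np.degrees(np.arctan2(R[1,0],R[0,0])))
print((R.T@(np.array([.5525,.1758,.21])-s["ee_pos"]))*100)
E
```

```text
[ 0.5177 -0.1999  0.2189] -5.035462735907366
[  0.166  -37.726    0.9673]
```

```bash
python3 -m creep '[{"x":0,"y":-5,"z":0,"turn":0},{"x":0,"y":-5.5,"z":0,"turn":0},{"x":0,"y":-5.5,"z":0,"turn":0},{"x":0,"y":-5.5,"z":0,"turn":0},{"x":0,"y":-5.5,"z":0,"turn":0}]'
python3 -m creep '[{"x":0.1,"y":-5.5,"z":0,"turn":0},{"x":0.1,"y":-4,"z":0,"turn":0},{"x":0,"y":-1.2,"z":0,"turn":0},{"x":0,"y":0,"z":0,"turn":0},{"x":0,"y":0,"z":0,"turn":0}]'
python3 - <<'E'
from h import *
from station import monitor
s=monitor.read_state();R=np.array(s["tool_rot"]);print(s["ee_pos"],np.degrees(np.arctan2(R[1,0],R[0,0])),s["ft_force"],s["ft_torque"])
print((R.T@(np.array([.5525,.1758,.101])-s["ee_pos"]))*100)
E
```

```text
time_s: 18.02
ee_pos: [0.5406, 0.0725, 0.2195]
tool_rot: [[0.996, -0.084, 0.0], [-0.084, -0.996, 0.002], [-0.0, -0.002, -1.0]]
ft_force: [1.2, -0.1, 0.1]
opening: 0.0513
time_s: 18.65
ee_pos: [0.5532, 0.1713, 0.2192]
tool_rot: [[0.996, -0.092, -0.0], [-0.092, -0.996, -0.002], [0.0, 0.002, -1.0]]
ft_force: [-0.2, -0.6, 0.1]
opening: 0.0511
[0.5532 0.1713 0.2192] -5.286490609941459 [-0.2121 -0.5759  0.0693] [-0.0017  0.0402  0.0006]
[-0.11   -0.4605 11.8183]
```

```bash
python3 -m creep '[{"x":-0.1,"y":-0.45,"z":3,"turn":0},{"x":0,"y":0,"z":4,"turn":0},{"x":0,"y":0,"z":3,"turn":0},{"x":0,"y":0,"z":1.6,"turn":0},{"x":0,"y":0,"z":0,"turn":0}]'
python3 -m creep '[{"x":0,"y":0,"z":0,"turn":0}]'
```

```text
time_s: 19.27
ee_pos: [0.5521, 0.1762, 0.1025]
tool_rot: [[0.996, -0.092, -0.002], [-0.092, -0.996, -0.001], [-0.002, 0.001, -1.0]]
ft_force: [0.2, -0.2, -0.2]
opening: 0.0514
time_s: 19.4
ee_pos: [0.5537, 0.1778, 0.1048]
tool_rot: [[0.996, -0.091, 0.003], [-0.091, -0.996, 0.001], [0.003, -0.001, -1.0]]
ft_force: [-0.0, 0.1, 0.1]
opening: 0.0515
```

```bash
python3 -m creep '[{"x":0,"y":0,"z":0.15,"turn":0},{"x":0,"y":0,"z":0,"turn":0},{"x":0,"y":0,"z":0,"turn":0}]'
python3 -m creep '[{"x":0,"y":0,"z":0,"turn":0},{"x":0,"y":0,"z":0,"turn":0},{"x":0,"y":0,"z":0,"turn":0},{"x":0,"y":0,"z":0,"turn":0},{"x":0,"y":0,"z":0,"turn":0}]' 0 100; python3 -c "
from station import monitor as m
s=m.read_state();print(s['ft_force'],s['ft_torque'],s['opening'])"
```

```text
time_s: 19.77
ee_pos: [0.5527, 0.178, 0.1021]
tool_rot: [[0.996, -0.09, 0.001], [-0.09, -0.996, 0.0], [0.001, -0.0, -1.0]]
ft_force: [-0.3, 0.4, -0.0]
opening: 0.0515
time_s: 20.4
ee_pos: [0.5525, 0.1766, 0.102]
tool_rot: [[0.996, -0.09, -0.0], [-0.09, -0.996, -0.002], [-0.0, 0.002, -1.0]]
ft_force: [-1.4, -4.2, 5.1]
opening: 0.0146
[-1.38655585 -4.15956988  5.05845263] [-1.15205152  0.44571161  0.2399605 ] 0.014578134943422718
```

```bash
python3 -m creep '[{"x":0,"y":0.1,"z":0.05,"turn":0.02},{"x":0,"y":0,"z":0,"turn":0.025},{"x":0,"y":0,"z":0,"turn":0},{"x":0,"y":0,"z":0,"turn":0}]'; python3 - <<'E'
from h import *
from station import monitor
s=monitor.read_state();R=np.array(s["tool_rot"]);print(np.degrees(np.arctan2(R[1,0],R[0,0])),s["ft_force"],s["ft_torque"])
E
```

```text
time_s: 20.9
ee_pos: [0.5525, 0.1764, 0.102]
tool_rot: [[0.991, -0.134, 0.0], [-0.134, -0.991, -0.001], [0.001, 0.001, -1.0]]
ft_force: [-2.5, -3.4, 6.2]
opening: 0.015
-7.716261145537401 [-2.4754 -3.387   6.2064] [-0.9667  0.5789  0.4228]
```

```bash
python3 -m creep '[{"x":0,"y":0,"z":0,"turn":0},{"x":0,"y":0,"z":0,"turn":0},{"x":0,"y":0,"z":0,"turn":0},{"x":0,"y":0,"z":0,"turn":0}]' 0.6
python3 -m creep '[{"x":0,"y":0,"z":-1,"turn":0},{"x":0,"y":0,"z":-3,"turn":0},{"x":0,"y":0,"z":-4,"turn":0},{"x":0,"y":0,"z":-4,"turn":0},{"x":0,"y":0,"z":0,"turn":0}]'
python3 -m creep '[{"x":0,"y":6,"z":0,"turn":0},{"x":0,"y":6,"z":0,"turn":0},{"x":0,"y":6,"z":0,"turn":0},{"x":0,"y":6,"z":0,"turn":0},{"x":0,"y":6,"z":0,"turn":0}]'
python3 -m creep '[{"x":0,"y":6,"z":0,"turn":0},{"x":0,"y":0,"z":0,"turn":0},{"x":0,"y":0,"z":0,"turn":0}]'
python3 meas.py m2;python3 - <<'E'
from h import *
t=cv2.imread("pics/m2_top.png",0).astype(float)
def edge(im,rows,line,half,sgn,z):
    (xa,ya),(xb,yb)=line;P=[]
    for r in rows:
        xc=xa+(xb-xa)*(r-ya)/(yb-ya);x0=int(round(xc-half));x1=int(round(xc+half))
        g=sgn*np.gradient(im[r])[x0:x1+1];i=int(np.argmax(g));d=0
        if 0<i<len(g)-1: d=(g[i-1]-g[i+1])/(2*(g[i-1]-2*g[i]+g[i+1])+1e-9)
        P.append((x0+i+d,r))
    W=np.array([ray("top",p,z)[:2] for p in P])
    for _ in range(3):
        k=np.polyfit(W[:,0],W[:,1],1);res=W[:,1]-np.polyval(k,W[:,0]);m=abs(res)<2*res.std()+1e-4;W=W[m]
    return round(np.degrees(np.arctan(k[0])),2),(res.std()*1000).round(2),len(W)
f=lambda x,y:(x/7+165,y/7+160)
print("tab",edge(t,range(186,202),(f(170,175),f(166,305)),3,-1,.1325),edge(t,range(187,202),(f(212,190),f(204,300)),2.5,1,.0975))
print("groove",edge(t,range(164,219),(f(127,0),f(80,435)),3,1,.028))
E
```

```text
time_s: 21.4
ee_pos: [0.5523, 0.1772, 0.1011]
tool_rot: [[0.991, -0.135, -0.0], [-0.135, -0.991, 0.0], [-0.0, -0.0, -1.0]]
ft_force: [-0.7, -0.1, -0.2]
opening: 0.0511
time_s: 22.02
ee_pos: [0.555, 0.1782, 0.2264]
tool_rot: [[0.991, -0.135, 0.009], [-0.135, -0.991, 0.003], [0.009, -0.005, -1.0]]
ft_force: [-0.3, 1.0, 0.5]
opening: 0.0513
time_s: 22.65
ee_pos: [0.5111, -0.1222, 0.2209]
tool_rot: [[0.991, -0.135, -0.0], [-0.135, -0.991, 0.0], [-0.0, -0.0, -1.0]]
ft_force: [-0.7, 0.5, -0.5]
opening: 0.0509
time_s: 23.02
ee_pos: [0.5036, -0.1792, 0.2208]
tool_rot: [[0.991, -0.135, -0.001], [-0.135, -0.991, 0.001], [-0.001, -0.001, -1.0]]
ft_force: [0.1, 0.6, 0.7]
opening: 0.0514
tab (np.float64(-5.39), np.float64(0.13), 16) (np.float64(-5.45), np.float64(0.18), 14)
groove (np.float64(-5.83), np.float64(0.61), 55)
```

View pics/m2_z.png

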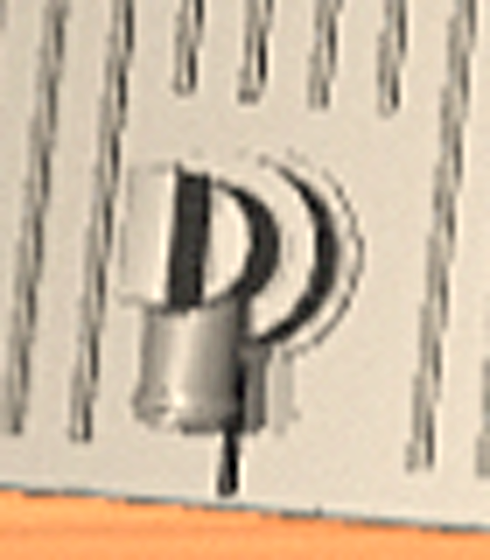

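View pics/m2_scene.png

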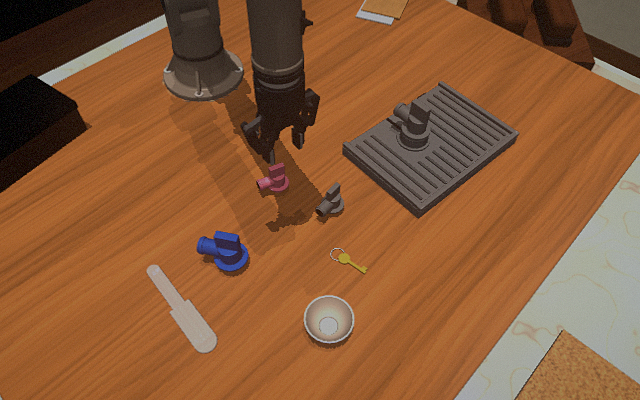

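The elbow now reads -5.4° against the tray's -5.7°, and everything else is where it was. Handing in.

```bash
python3 -c "
from station import order
print(order.job_done())"
```

```text
the job is handed in; nothing more can be done
None
```

The larger grey elbow is screwed fully home in the collar, with its outlet pointing along the black rib at the tray's front edge. I handed the job in at about 23 s of the 67 s allowed; no verdict was reported.

- **Dropping in:** the lugs went into the notches at about 1.16 rad anticlockwise of the rib and bottomed at the expected 10 mm. There was light sideways catching, which eased when I shifted the elbow about 2 mm.
- **Screwing home:** I turned it clockwise, pressing at about 10 to 13 N, briefly over the 8 to 12 N asked for. It fell to about 6 mm above the port and met the stop after about 0.65 to 0.7 rad. From there it dragged the collar at about 0.35 to 0.45 N m.
- **Correction after the first release:** the camera showed the outlet 2.4° short, because the elbow had lagged behind the tool in the grip. I gripped it again and turned it a little further.

**Last checks:** the elbow reads -5.4° and the tray's grooves, rib and edges read about -5.7°, all in the top camera. That leaves it within about 0.5° of the rib. The bowl, key and shoehorn look unmoved, and the gripper was clear of everything.

**Disagreement:** the two cameras differ by about 1 to 2 mm in position. The tool's own yaw at release was -7.7°, so I relied on the camera for the angle.

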